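# Fill the nut mill and hold its refitted knob pressed

## Task

Tip all four Brazil nuts from the small wooden tray into the open hopper of the nut mill, and stand the empty tray back upright on the shelf. Then pick up the loose mill knob, turn it so that its pointed end is on the side of the shaft's flat, push it fully home onto the mill's D-shaped shaft and keep pressing it down nearly to the stop of the spring, as the mill runs only while the knob is held down: finish with the knob still gripped and pressed. Leave the jar, the mate cup, the canister and the straw where they are.

Things in the scene. Friction and masses are not known exactly. Their poses are not given: they have to be found in the camera images.
- tray: Small loose wooden tray, 160 to 260 g. Pan 110 (x) by 80 mm (y), floor 3 mm thick; side walls 3 mm thick, 30 mm high; rear wall at x = -55 to -51 mm, 46 mm high; the front at x = +55 mm is open. Origin: centre of the pan's underside; x points to the open lip, z up. Nuts begin to slide at 25 to 37 degrees of tilt; 50 degrees empties it.
- tray_handle (a point): Middle of the tray's straight bar handle, which runs back from the rear wall: in the tray's frame at x = -98, y = 0, z = 33 mm. The bar spans x from -130 to -55 mm, is 16 mm wide (y) and spans z from 20 to 46 mm. Axes as the tray's.
- tray_lip (a point): Middle of the tray's open front edge, on its underside, 55 mm ahead (x) of the tray's origin. Axes as the tray's.
- nut0: Brazil nut, one of four alike lying on the tray: chunky, 34 x 20 x 16 mm (x, y, z), 12 g. Origin: centre of its underside as it lies at the start, on the tray's floor.
- nut1: Brazil nut, one of four alike lying on the tray: chunky, 34 x 20 x 16 mm (x, y, z), 12 g. Origin: centre of its underside as it lies at the start, on the tray's floor.
- nut2: Brazil nut, one of four alike lying on the tray: chunky, 34 x 20 x 16 mm (x, y, z), 12 g. Origin: centre of its underside as it lies at the start, on the tray's floor.
- nut3: Brazil nut, one of four alike lying on the tray: chunky, 34 x 20 x 16 mm (x, y, z), 12 g. Origin: centre of its underside as it lies at the start, on the tray's floor.
- hopper (a point): Centre of the inner floor of the open square steel hopper of the nut mill, 70 mm above the shelf. Axes: z up, y along the mill's long side, from the shaft towards the hopper. Inside it measures 122 (x) by 112 mm (y); walls 4 mm thick, rim 56 mm above this point.
- mill: The nut mill, fixed: grey body with a white deck, 150 (x) by 260 mm (y), deck 70 mm above the shelf; the hopper stands on its +y half (centre at y = +62 mm), the D-shaft on its -y half (axis at x = 0, y = -85 mm). Origin: centre of the underside; z up.
- shaft_tip (a point): Top centre of the mill's upright dark steel D-shaft (on the circle's axis), 32 mm above the deck when not pressed, so 102 mm above the shelf. Circle 20 mm across, with one flat 3 mm from the axis; x points from the axis out through the flat (the mill's -x, roughly towards the robot), z up. The top 3 mm is tapered to 87 %. The shaft does not turn; it sinks with the joint stem.
- stem (a joint): How far the shaft is pressed down, in m: 0 up, 0.008 at the stop. A spring resists with 3 N at the start of the travel and 9.4 N at the stop. The mill runs from 0.005 on.
- knob: Loose black plastic bar knob, 42 to 84 g, upright on the shelf, 60 mm long (x from -22 to +37.5 mm), 31 mm wide (y; flat parallel sides from x = -22 to +22 mm), 40 mm high. Seen from above the +x end is pointed, the other end square. Origin: centre of the bore at the underside; z up.
- knob_bore (a point): Inner end of the knob's D-shaped bore, on its axis, 18 mm above the underside, where the bore opens, flared by 3 mm. Radius 11 mm, flat at x = +3.6 mm, towards the pointed end: 0.6 to 1 mm clear of the shaft all round, 7 to 10 degrees in turn. Fully home, this point meets the shaft's top, and the knob's underside is 14 mm above the deck (6 mm with the spring at its stop). Axes as the knob's.
- knob_nose (a point): The tip of the knob's pointed end, 37.5 mm along x from the bore's axis, 20 mm above the knob's underside.
- jar: Closed glass jar with a red lid, 84 mm in diameter, 120 mm high, to be left alone. Origin: centre of the underside.
- mate_cup: White ceramic mate cup, 72 mm in diameter, 85 mm high, to be left alone. Origin: centre of the underside.
- canister: Push-button canister, metal with a white lid, 104 mm in diameter, 144 mm high, to be left alone. Origin: centre of the underside.
- straw: Stainless steel mate straw lying on the shelf along its x, about 190 mm long, 8 mm thick with an 18 mm wide flattened end at +x, to be left alone. Origin: near its middle, at shelf height.

How it is judged:
By the outcome, as a careful person would: the job done as asked, in the order asked, and still so for the second after the job is handed in, while the arm keeps its last pose, push and grip.
It also fails if it takes over 61 s, if anything falls off the work surface, if the arm or the gripper's body presses on something with over 40 N, if the wrist force passes 120 N, or if a joint passes its speed limit or range.

## Robot

A 6-joint arm with a two-finger parallel gripper is mounted at the origin on the work surface. World frame = base frame: x ahead of the robot, y to its left, z up, the work surface at z = 0. Lengths are in mm, angles in rad, forces in N, time in s.
With the tool pointing down it reaches from about 300 to 775 mm from the base axis. Payload 14.6 kg.
Tool frame: the origin (TCP) lies between the finger pads; the fingertips stand 19 mm ahead of it and the grasp point (between the pads) is the TCP (manip.tcp_to_tips is the distance from the TCP to the fingertips, in mm); x points along the fingers, z is the direction in which the jaws open and shut, and the axes are right-handed (so a half turn about x gives the same grasp; the last joint's range is limited). The gripper opens to 94 mm and grips with 3 to 60 N. Pads are 16 mm wide; open, the fingers measure 119 mm over their backs; the gripper's body (75 mm by 177 mm) begins 78 mm behind the grasp point.
Start: joints at [1.245, 0.3, 1.521, -0, 1.321, -0.067], TCP at [140.754, 531.674, 224.446] pointing down, gripper open.
Joint ranges: [-3.03, 3.03], [-0.79, 2.21], [0.23, 2.52], [-1.04, 4.18], [0, 3.07], [-2.55, 2.55]. Speed limits (rad/s): [2.22, 2.22, 2.57, 3.14, 3.14, 3.14].

## Interface

Orientations are given as [roll, pitch, yaw] about the fixed x, y, z axes, in that order (R = Rz(yaw) Ry(pitch) Rx(roll)).
In Python, from cell import manip gives the robot as it stands.
- The arm moves only by the tool jog_arm, never from a script. Its argument "moves" is a list that holds one entry, the list of rows, each a list of 6 numbers: the shift along the world's x, y, z in mm, then the turn, a rotation vector about the world's x, y, z in degrees. In form: [[[dx, dy, dz, wx, wy, wz], ...]]. A call has 1 to 5 rows; each row shifts and turns the pose as measured when the row begins; what a row does not reach is not made up. A row lasts 1/10 s, in which the tool goes at most 50 mm and 8.59 degrees, less where a joint would pass 70% of its speed; a pose out of reach is approached as far as the arm can. A call is refused whole if a number of a shift passes 50 or a number of a turn 8.59, either way. A call with a gripper value outside its range is refused whole. "gripper" is the opening, from -1 (shut) to 1 (fully open), set as the call begins (left out, the last holds). The fingers move at their own pace and stop on an object; "squeeze" is the grip in N (left out, the last holds). Time passes only in rows, so rows that do not move let the fingers close. It gives the time, the measured TCP pose, the force and the opening at its end, in the units of the state.
- manip.read_state(): the state, without advancing time (a new reading comes with each control period).
- manip.camera(name): name is "scene" or "top" or "wrist"; returns (picture, depth): 420x560x3 uint8, blue, green, red; 420x560 float32, mm along the optical axis (not along the pixel's ray), 0 where there is no reading.
- manip.camera_params(name): a dict with "fx", "fy", "cx", "cy" (pixels), "rvec" (rotation vector, rad) and "tvec" (3), from world to camera coordinates, as OpenCV has them. Camera axes: x right, y down, z forward; pixel columns grow to the right and rows downward; lengths in mm; the calibration is good to about 2 mm. A picture is of the moment at which its call begins: read the wrist's pose just before it. camera_params takes no time and is no camera call; for the wrist camera it gives the pose at the moment of the call.
- manip.sign_off(): hands the job in, once; it reports no verdict.
The state is a dict: "clock": time; "joints": joint angles; "qd": joint speeds; "effort": joint torques, N m; "eef_pos": TCP position; "eef_rot": TCP orientation; "wrist_force": force on the tool from outside, world axes, zero at the start; "moment": the same for the moment, N m; "finger_gap": finger opening in mm.
Only numpy, scipy, OpenCV 4.12 (cv2) and the standard library are available. Lean on these libraries where they do the work, as an engineer would, in place of code of your own. Each camera call takes 0.05 s, during which the arm holds its last target. There are 200 camera calls.

## Working session

There is one attempt and no reset: what is moved stays moved. The work goes in short steps, Python scripts to look and compute and a tool call to move; the robot and the scene stay as the last step left them, time stands still between calls to the robot, and variables do not carry over. Pictures are saved under pics/ and viewed, about 8 in all and at most 12, crops included, and the job is handed in when it is done.

Besides the shell and the picture viewer there is one more tool, called after "Emit:" as name([rows], argument=value, ...), one row to a line, values as JSON. jog_arm: Moves the arm, as the interface text tells. Its arguments: {"type":"object","properties":{"moves":{"type":"array","items":{"type":"array","items":{"type":"array","items":{"type":"number"}}}},"gripper":{"type":"number"},"squeeze":{"type":"number"}},"required":["moves"]}

```bash
mkdir -p pics; ls; cat > h.py <<'E'
import numpy as np, cv2
from cell import manip
from scipy.spatial.transform import Rotation as R
def cam(n):
    p=manip.camera_params(n); im,d=manip.camera(n); return im,d,p
def cloud(d,p):
    v,u=np.mgrid[:d.shape[0],:d.shape[1]]
    c=np.stack([(u-p['cx'])/p['fx']*d,(v-p['cy'])/p['fy']*d,d],-1)
    Rm=cv2.Rodrigues(np.array(p['rvec'],float))[0]
    return (c-np.array(p['tvec']).ravel())@Rm
def ray(u,v,z,p):
    Rm=cv2.Rodrigues(np.array(p['rvec'],float))[0]; t=np.array(p['tvec']).ravel()
    o=-Rm.T@t; r=Rm.T@np.array([(u-p['cx'])/p['fx'],(v-p['cy'])/p['fy'],1])
    return o+r*(z-o[2])/r[2]
E
python3 - <<'E'
from h import *
for n in("scene","top"):
    im,d,p=cam(n); cv2.imwrite(f"pics/{n}0.png",im); np.savez(f"{n}0.npz",im=im,d=d,**{k:np.array(v) for k,v in p.items()})
    Rm=cv2.Rodrigues(np.array(p['rvec'],float))[0]; print(n,-Rm.T@np.array(p['tvec']).ravel(),p['fx'],(d>0).mean())
print(manip.read_state())
E
```

```text
pics
scene [1420.53363464  402.70682524 1354.56340557] 517.6687476042332 0.9959863945578231
top [ 371.47539204   26.81796742 1131.5366993 ] 428.6398581699556 0.995922619047619
{'clock': 0.1, 'joints': array([ 1.24538923e+00,  3.00437942e-01,  1.52152814e+00,  8.24879265e-06,
        1.32070560e+00, -6.66158750e-02]), 'qd': array([-0.00020291, -0.00145199, -0.00090844, -0.00018532,  0.00120273,
       -0.00225055]), 'effort': array([ 9.67915003e-05, -5.32637215e+01, -3.53291881e+01,  7.09998817e-02,
        2.34329794e-02, -4.96464327e-05]), 'eef_pos': array([140.69014498, 531.47240221, 223.92690507]), 'eef_rot': array([ 3.06757209,  1.56971728, -1.90361016]), 'wrist_force': array([0.32135353, 0.13222558, 0.07139374]), 'moment': array([-0.00795464, -0.03502309,  0.01626366]), 'finger_gap': 94.02282013887665}
```

View pics/top0.png

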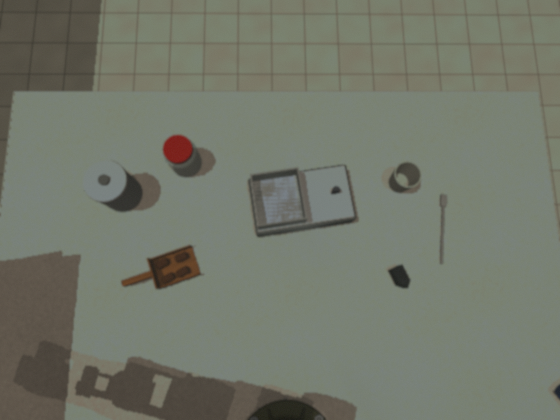

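View pics/scene0.png

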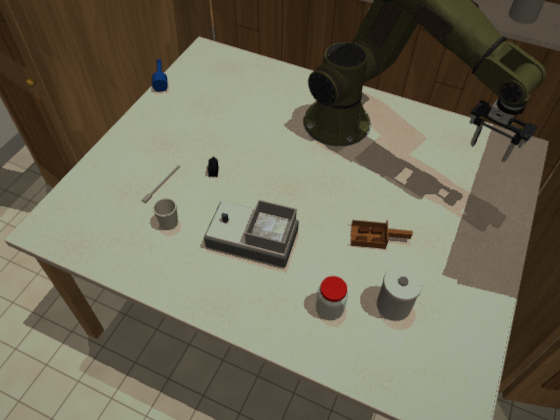

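The top view shows the tray at about (175,267) with its handle to the left at (137,280). The mill is at (302,200) with the hopper on its left half and the shaft at (335,190). The knob is at (400,276), the jar at (178,150), the canister at (105,182), the cup at (406,177) and the straw at (443,228).

```bash
cat > m.py <<'E'
from h import *
for n in ("top","scene"):
    p=dict(np.load(f"{n}0.npz")); im,d=p['im'],p['d']; X=cloud(d,p); hsv=cv2.cvtColor(im,cv2.COLOR_BGR2HSV)
    def box(name,m,ret=False):
        P=X[m]
        if len(P)<5: print(n,name,len(P));return
        r=cv2.minAreaRect(P[:,:2].astype(np.float32)); print(n,name,len(P),'c',np.round(r[0],1),'sz',np.round(r[1],1),'ang',round(r[2],1),'mean',np.round(P.mean(0),1),'z',np.round(np.percentile(P[:,2],[2,50,98]),1))
    x,y,z=X[...,0],X[...,1],X[...,2]
    ws=(x>100)&(x<800)&(abs(y)<600)
    tabl=z[ws&(hsv[...,2]>120)&(z<15)]; print('table z',np.percentile(tabl,[5,50,95]))
    mill=ws&(x>330)&(abs(y+0)<160)&(z>55)&(z<160)
    box('mill>55',mill)
    box('deck',mill&(z<78)&(hsv[...,2]>130))
    box('rim',mill&(z>118)); box('shaft',mill&(z>90)&(z<108)&(y<0)&(hsv[...,2]<80))
    tr=ws&(hsv[...,1]>110)&(hsv[...,0]<22)&(y>150)
    box('tray',tr&(z>3)); box('tray_hi',tr&(z>38)&(z<60)); 
    kn=ws&(hsv[...,2]<60)&(y<-100)&(z>10)
    box('knob',kn); box('knobtop',kn&(z>34))
    print([np.round(ray(*uv,zz,p),1) for uv,zz in ([((123,284),33),((199,272),3)] if n=='top' else [((411,234),46)])])
    if n=='top':
        for nm,(u,v) in dict(jar=(178,150),can=(105,175),cup=(406,177),straw1=(443,200),straw2=(442,262)).items(): print(nm,X[v,u].round())
E
python3 m.py
python3 - <<'E'
from h import *
p=dict(np.load("top0.npz")); im=p['im']
a=cv2.resize(im[235:300,110:215],None,fx=5,fy=5,interpolation=cv2.INTER_CUBIC); b=cv2.resize(im[255:300,380:425],None,fx=6,fy=6,interpolation=cv2.INTER_CUBIC); c=cv2.resize(im[160:215,300:360],None,fx=5,fy=5,interpolation=cv2.INTER_CUBIC)
o=np.zeros((600,800,3),np.uint8); o[:325,:525]=a; o[:270,530:800]=b; o[325:600,:300]=c
cv2.imwrite("pics/crop.png",np.clip(o*1.6,0,255).astype(np.uint8))
E
```

```text
table z [-2.8478132   0.65929745  4.17684803]
top mill>55 5590 c [617.8 -44.3] sz [150.7 253.6] ang 8.2 mean [615.7 -36.6  76.3] z [ 59.3  70.9 127.7]
top deck 437 c [621.1 -58.3] sz [124.9 211.1] ang 8.2 mean [ 637.  -100.3   70.5] z [66.8 70.6 74.3]
top rim 418 c [609.5  14. ] sz [131.7 120.1] ang 8.5 mean [611.1  12.8 125.9] z [118.9 126.1 130.2]
top shaft 110 c [613.1 -70.4] sz [132.2 136.6] ang 0.3 mean [623.9 -63.6  99.5] z [ 91.3 100.1 106.9]
top tray 1661 c [568.4 264.2] sz [167.4 387.6] ang 71.9 mean [558.5 281.2  58.1] z [  3.2  42.8 123.6]
top tray_hi 196 c [416.3 351.2] sz [61.7 81.8] ang 38.5 mean [425.  358.4  46.8] z [41.8 46.9 51.5]
top knob 379 c [ 520.5 -207.9] sz [253.7 214.1] ang 0.1 mean [ 465.1 -257.6   44.9] z [ 16.   40.9 102.6]
top knobtop 337 c [ 520.5 -207.9] sz [253.7 214.1] ang 0.1 mean [ 470.9 -254.5   47.7] z [ 35.5  41.4 102.7]
[array([410.4, 403.3,  33. ]), array([439.2, 220.2,   3. ])]
jar [731. 259. 118.]
can [660. 420. 148.]
cup [ 690. -340.    4.]
straw1 [ 623. -435.   10.]
straw2 [ 455. -418.    8.]
table z [-4.5029496   0.82906853  6.18592196]
s
[... 168 characters left out ...]
[621.2 -65.8  70.9] z [65.1 70.9 76.5]
scene rim 356 c [611.1  13.8] sz [136.7 121. ] ang 8.7 mean [613.8  14.1 124.8] z [118.3 125.  131.3]
scene shaft 166 c [616.2 -69.3] sz [138.  136.3] ang 90.0 mean [613.  -44.1  98.8] z [ 90.3  98.8 107.4]
scene tray 2032 c [431.5 412. ] sz [673.9 391.4] ang 1.9 mean [445.1 300.9 170.9] z [  4.1 115.5 585.8]
scene tray_hi 149 c [429.1 365.7] sz [76.3 77.9] ang 17.5 mean [431.1 358.   44.8] z [38.4 45.  52. ]
scene knob 337 c [ 550.9 -205.5] sz [372.1  71.7] ang 28.0 mean [ 577.1 -200.7   42. ] z [10.9 40.  99.9]
scene knobtop 221 c [ 550.5 -204.7] sz [372.1  70.2] ang 28.0 mean [ 575.6 -198.9   52.1] z [ 34.8  43.9 101. ]
[array([420.2, 402.9,  46. ])]
```

View pics/crop.png

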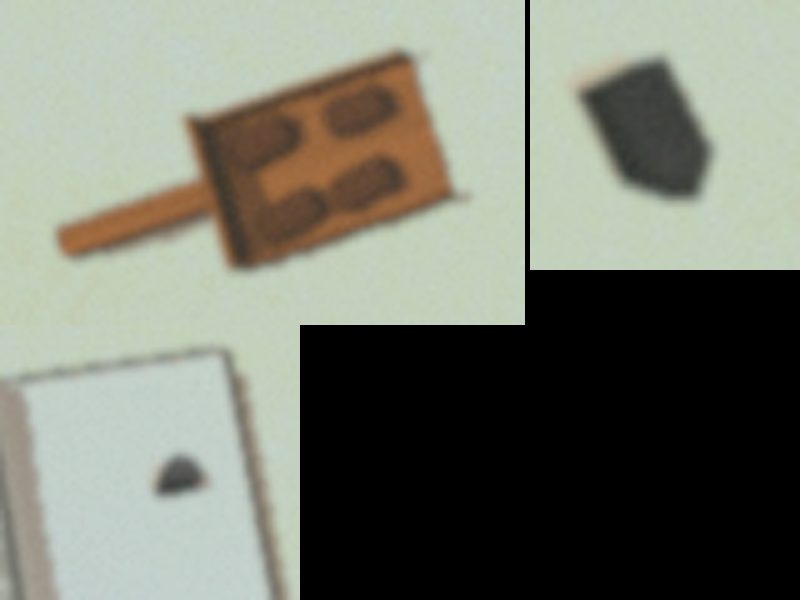

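The crop shows the handle end at lower left and the four nuts in two rows in the tray, with the lip at upper right. The knob nose points down and right (world -x, -y), and the shaft's flat faces -x.

```bash
cat > m2.py <<'E'
from h import *
import math
def meas(n,p,im,hs):
    hsv=cv2.cvtColor(im,cv2.COLOR_BGR2HSV); g=hsv[...,2]
    out={}
    # knob: dark pixels near the given box
    u0,v0,u1,v1=hs['knob']; m=np.zeros(g.shape,np.uint8); m[v0:v1,u0:u1]=(g[v0:v1,u0:u1]<85)
    v,u=np.nonzero(m); P=np.array([ray(a,b,40,p)[:2] for a,b in zip(u,v)]).astype(np.float32)
    r=cv2.minAreaRect(P); c=P.mean(0); print(n,'knob rect@40',np.round(r,1) if 0 else r,'mean',c)
    u0,v0,u1,v1=hs['shaft']; s=g[v0:v1,u0:u1]<110; v,u=np.nonzero(s)
    P=np.array([ray(a+u0,b+v0,102,p)[:2] for a,b in zip(u,v)]); print(n,'shaft@102 mean',P.mean(0),'min',P.min(0),'max',P.max(0),len(P))
    if 'handle' in hs:
        u0,v0,u1,v1=hs['handle']; h=hsv[v0:v1,u0:u1]; s=(h[...,1]>100)&(h[...,0]<22); v,u=np.nonzero(s)
        P=np.array([ray(a+u0,b+v0,46,p)[:2] for a,b in zip(u,v)]).astype(np.float32); r=cv2.minAreaRect(P); print(n,'handle@46',r)
    for (uv,z) in hs.get('pts',[]): print(uv,z,ray(*uv,z,p).round(1))
if __name__=='__main__':
    # crops: tray (110,235)/5, knob (380,255)/6 offset 530, shaft (300,160)/5 offset row 325
    p=dict(np.load("top0.npz")); T=lambda x,y:(110+x/5-.4,235+y/5-.4); K=lambda x,y:(380+(x-530)/6-.4,255+y/6-.4)
    meas('top',p,p['im'],dict(knob=(383,258,418,295),shaft=(325,178,348,200),handle=(115,262,148,292),
     pts=[(T(408,52),33),(T(462,198),33),(T(198,122),46),(T(236,265),46),(T(66,243),46),(K(582,95),40),(K(662,60),40),(K(712,150),40),(K(698,195),40),(K(628,182),40)]))
    p=dict(np.load("scene0.npz")); meas('scene',p,p['im'],dict(knob=(200,152,226,180),shaft=(219,211,231,224),handle=(392,228,416,241)))
    s=manip.read_state(); print(R.from_euler('xyz',s['eef_rot']).as_matrix().round(3))
E
python3 m2.py
```

```text
top knob rect@40 ((415.9107666015625, -293.5430603027344), (58.63231658935547, 39.79318618774414), 23.82961654663086) mean [ 418.52853 -292.72366]
top shaft@102 mean [ 631.4956504  -130.95166824] min [ 620.11178855 -159.25414369] max [ 660.95457631 -117.67639294] 80
top handle@46 ((421.6918029785156, 370.2186279296875), (14.274222373962402, 65.06842041015625), 17.957399368286133)
(191.2, 245.0) 33 [506.2 236.5  33. ]
(202.0, 274.20000000000005) 33 [431.7 207.4  33. ]
(149.2, 259.0) 46 [470.7 337.5  46. ]
(156.79999999999998, 287.6) 46 [399.9 315.7  46. ]
(122.8, 283.20000000000005) 46 [411.9 399.4  46. ]
(388.2666666666667, 270.43333333333334) 40 [ 433.7 -265.3   40. ]
(401.6, 264.6) 40 [ 448.  -300.6   40. ]
(409.93333333333334, 279.6) 40 [ 409.7 -319.4   40. ]
(407.6, 287.1) 40 [ 391.1 -312.    40. ]
(395.93333333333334, 284.93333333333334) 40 [ 397.  -282.6   40. ]
scene knob rect@40 ((432.44207763671875, -289.4404602050781), (86.89434814453125, 37.289337158203125), 25.375751495361328) mean [ 436.1034  -287.60312]
scene shaft@102 mean [ 644.63523187 -123.17700019] min [ 629.35934201 -138.20088375] max [ 659.46736417 -109.40393873] 59
scene handle@46 ((431.65191650390625, 376.0606689453125), (30.359636306762695, 58.64980697631836), 17.358539581298828)
[[-0.    -0.967  0.256]
 [-0.001  0.256  0.967]
 [-1.     0.    -0.001]]
```

Emit:
jog_arm([
  [[40, -23, -8, 0, 0, -8.2], [40, -23, -8, 0, 0, -8.2], [40, -23, -8, 0, 0, -8.2], [40, -23, -8, 0, 0, -8.2], [40, -23, -8, 0, 0, -8.2]],
], gripper=0)

```text
clock: 0.6
eef_pos: [342.2, 414.0, 182.2]
eef_rot: [2.714, 1.569, -2.988]
wrist_force: [0.8, 0.9, -0.1]
finger_gap: 57.4
```

Emit:
jog_arm([
  [[40, -23, -10, 0, 0, -8.2], [40, -23, -10, 0, 0, -8.2], [0, 0, 0, 0, 0, 0]],
])

```text
clock: 0.9
eef_pos: [428.2, 362.2, 159.5]
eef_rot: [-2.901, 1.567, -2.628]
wrist_force: [-0.5, 0.4, 0.7]
finger_gap: 46.9
```

```bash
cat >> h.py <<'E'
def st():
    s=manip.read_state(); M=R.from_euler('xyz',s['eef_rot']).as_matrix()
    print('t',round(s['clock'],2),'p',s['eef_pos'].round(1),'x',M[:,0].round(3),'z',M[:,2].round(3),'jawyaw',round(float(np.degrees(np.arctan2(M[1,2],M[0,2]))),1),'F',np.round(s['wrist_force'],1),'gap',round(s['finger_gap'],1),'q',s['joints'].round(2)); return s,M
E
python3 - <<'E'
from h import *
st(); im,d,p=cam("wrist"); cv2.imwrite("pics/w1.png",im)
Rm=cv2.Rodrigues(np.array(p['rvec'],float))[0]; print(-Rm.T@np.array(p['tvec']).ravel())
hsv=cv2.cvtColor(im,cv2.COLOR_BGR2HSV); X=cloud(d,p)
m=(hsv[...,1]>100)&(hsv[...,0]<25)&(X[...,2]>36)&(X[...,2]<56); print(m.sum())
P=X[m]; 
# handle points: near line
a=np.array([.307,-.952]);b=np.array([.952,.307]); q=P[:,:2]-[421.7,370.2]; s=q@a; t=q@b
k=(abs(t)<14)&(s<25)&(s>-45); print(s[k].min(),s[k].max(),np.percentile(P[k][:,2],[5,50,95])); print(cv2.minAreaRect(P[k][:,:2].astype(np.float32)))
E
```

```text
t 0.9 p [428.2 362.2 159.5] x [-0.003 -0.002 -1.   ] z [ 0.963  0.27  -0.003] jawyaw 15.6 F [-0.5  0.4  0.7] gap 46.9 q [0.64 0.39 1.56 0.   1.2  0.36]
[408.99625922 432.90853707 321.00487879]
2413
-34.05034765923745 24.948470681491933 [45.95891375 47.26344828 48.4666606 ]
((420.7536315917969, 374.666259765625), (14.913630485534668, 58.97914123535156), 18.417556762695312)
```

View pics/w1.png

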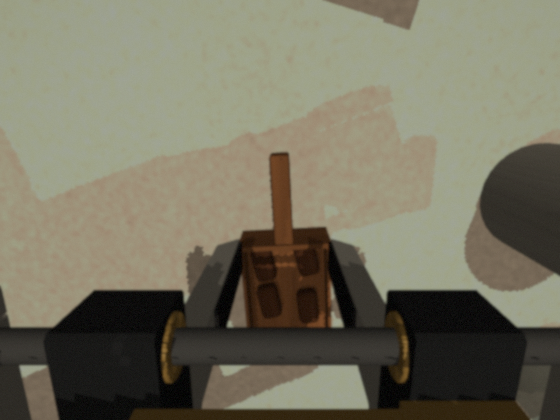

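The wrist view shows the handle running from (280,155) to (283,235), with the tray and nuts below it between the fingers.

Emit:
jog_arm([
  [[-7, 9, -25, 0, 0, 2.6], [0, 0, -40, 0, 0, 0], [0, 0, -40, 0, 0, 0], [0, 0, 0, 0, 0, 0]],
])

```text
clock: 1.35
eef_pos: [416.9, 374.8, 53.8]
eef_rot: [2.216, 1.569, 2.549]
wrist_force: [-0.6, -0.2, 0.3]
finger_gap: 46.8
```

```bash
python3 -c "
from h import *
st()"
```

```text
t 1.35 p [416.9 374.8  53.8] x [-0.001  0.001 -1.   ] z [ 0.945  0.327 -0.001] jawyaw 19.1 F [-0.6 -0.2  0.3] gap 46.8 q [0.67 0.52 1.64 0.   0.98 0.33]
```

Emit:
jog_arm([
  [[4.5, -3.3, -10, 0, 0, -0.8], [0, 0, -10, 0, 0, 0], [0, 0, 0, 0, 0, 0]],
])

```text
clock: 1.65
eef_pos: [422.0, 373.4, 36.5]
eef_rot: [0.74, 1.567, 1.061]
wrist_force: [0.6, -0.1, 0.5]
finger_gap: 46.9
```

Emit:
jog_arm([
  [[0, 0, 0, 0, 0, 0], [0, 0, 0, 0, 0, 0], [0, 0, 0, 0, 0, 0], [0, 0, 0, 0, 0, 0]],
], gripper=-1, squeeze=45)

```text
clock: 2.05
eef_pos: [423.1, 374.4, 39.6]
eef_rot: [0.531, 1.562, 0.853]
wrist_force: [-0.9, -0.4, -0.8]
finger_gap: 18.2
```

```bash
python3 -c "
from h import *
st()"
```

```text
t 2.05 p [423.1 374.4  39.6] x [ 0.006  0.006 -1.   ] z [0.949 0.316 0.007] jawyaw 18.4 F [-0.9 -0.4 -0.8] gap 18.2 q [0.66 0.55 1.64 0.   0.95 0.34]
```

Emit:
jog_arm([
  [[0, 0, -2, 0, 0, 0], [0, 0, -2, 0, 0, 0], [0, 0, 0, 0, 0, 0]],
])

```text
clock: 2.35
eef_pos: [422.8, 375.6, 38.3]
eef_rot: [0.685, 1.561, 1.005]
wrist_force: [-1.5, -1.1, 0.9]
finger_gap: 15.8
```

```bash
python3 -c "
from h import *
st()"
```

```text
t 2.35 p [422.8 375.6  38.3] x [ 0.005  0.008 -1.   ] z [0.949 0.315 0.008] jawyaw 18.4 F [-1.5 -1.1  0.9] gap 15.8 q [0.66 0.55 1.64 0.   0.94 0.34]
```

Emit:
jog_arm([
  [[0, 0, 0, 0, 0, 0], [0, 0, 5, 0, 0, 0], [0, 0, 8, 0, 0, 0], [0, 0, 8, 0, 0, 0], [0, 0, 0, 0, 0, 0]],
], squeeze=60)

```text
clock: 2.85
eef_pos: [422.7, 375.5, 60.8]
eef_rot: [0.714, 1.561, 1.034]
wrist_force: [-0.6, -0.5, -1.9]
finger_gap: 15.7
```

```bash
cat > tl.py <<'E'
from h import *
s,M=st(); print('mom',s['moment'])
im,d,p=cam("scene"); X=cloud(d,p); hsv=cv2.cvtColor(im,cv2.COLOR_BGR2HSV)
cv2.imwrite("pics/s_%d.png"%int(s['clock']*100),im)
E
python3 tl.py; python3 - <<'E'
from h import *
im,d,p=cam("wrist"); cv2.imwrite("pics/w2.png",im); hsv=cv2.cvtColor(im,cv2.COLOR_BGR2HSV); X=cloud(d,p)
s=manip.read_state(); c=s['eef_pos']; yaw=np.radians(-71.8); a=np.array([np.cos(yaw),np.sin(yaw)]); b=np.array([-a[1],a[0]])
m=(hsv[...,1]>100)&(hsv[...,0]<25)&(d>0); q=X[m][:,:2]-c[:2]; S=q@a;T=q@b;Z=X[m][:,2]
for lo,hi in((-30,-15),(-15,0),(40,50),(50,70),(70,90),(90,110),(110,130),(130,150)):
    k=(S>lo)&(S<hi)&(abs(T)<37); 
    if k.sum()>5: print(lo,k.sum(),np.percentile(Z[k],[10,50,90]).round(1))
E
```

```text
t 2.85 p [422.7 375.5  60.8] x [ 0.005  0.008 -1.   ] z [0.949 0.315 0.007] jawyaw 18.3 F [-0.6 -0.5 -1.9] gap 15.7 q [0.66 0.51 1.63 0.   0.99 0.34]
mom [ 0.07319603  0.08748411 -0.02992142]
-30 7253 [ 68.  165.8 167.9]
-15 1263 [ 67.2  68.2 123. ]
40 90 [25.2 34.8 41.2]
70 726 [26.8 40.9 43. ]
90 1482 [26.8 27.7 39.1]
110 258 [26.9 27.7 28.5]
```

Emit:
jog_arm([
  [[0, 0, 10, 0, 0, 0], [0, 0, 20, 0, 0, 0], [0, 0, 28, 0, 0, 0], [0, -5, 28, 0, 0, 2], [0, -12, 20, 0, 0, 4]],
])

```text
clock: 3.45
eef_pos: [420.3, 357.1, 167.7]
eef_rot: [1.721, 1.567, 2.149]
wrist_force: [0.2, -0.3, -2.1]
finger_gap: 15.5
```

Emit:
jog_arm([
  [[0, -20, 10, 0, 0, 5], [0, -25, 5, 0, 0, 5], [0, -28, 0, 0, 0, 5], [0, -28, 0, 0, 0, 5], [0, -28, 0, 0, 0, 5]],
])

```text
clock: 3.95
eef_pos: [420.0, 225.7, 189.3]
eef_rot: [0.489, 1.564, 1.373]
wrist_force: [0.6, -0.8, -1.9]
finger_gap: 15.9
```

Emit:
jog_arm([
  [[0, -28, 0, 0, 0, 5], [0, -28, 0, 0, 0, 5], [0, -28, 0, 0, 0, 5], [0, -28, 0, 0, 0, 5], [0, -28, 0, 0, 0, 5]],
])

```text
clock: 4.45
eef_pos: [418.4, 79.9, 191.9]
eef_rot: [0.37, 1.564, 1.71]
wrist_force: [0.4, 0.7, -2.6]
finger_gap: 15.6
```

```bash
python3 -c "
from h import *
st()"
```

```text
t 4.45 p [418.4  79.9 191.9] x [-0.001  0.007 -1.   ] z [0.228 0.974 0.007] jawyaw 76.8 F [ 0.4  0.7 -2.6] gap 15.6 q [ 0.1   0.05  1.89  0.01  1.2  -1.24]
```

Emit:
jog_arm([
  [[1, -24, 0, 0, 0, 5], [2, -22, 0, 0, 0, 5], [2, -18, 0, 0, 0, 5], [2, -12, 0, 0, 0, 4], [0, -6, 0, 0, 0, 2]],
])

```text
clock: 4.95
eef_pos: [424.1, -8.1, 194.5]
eef_rot: [0.395, 1.565, 2.117]
wrist_force: [-0.0, -0.2, -2.4]
finger_gap: 15.7
```

Emit:
jog_arm([
  [[0, 0, 0, 0, 0, 0], [0, 0, 0, 0, 0, 0]],
])

```text
clock: 5.15
eef_pos: [423.9, -8.7, 195.2]
eef_rot: [0.402, 1.565, 2.123]
wrist_force: [0.3, -0.1, -2.8]
finger_gap: 15.4
```

```bash
python3 -c "
from h import *
st()
for n in ('top',):
    im,d,p=cam(n); cv2.imwrite('pics/t2.png',cv2.resize(im[150:330,200:400],None,fx=4,fy=4)); np.savez('t2.npz',im=im,d=d,**{k:np.array(v) for k,v in p.items()})
X=cloud(d,p); hsv=cv2.cvtColor(im,cv2.COLOR_BGR2HSV); m=(hsv[...,1]>100)&(hsv[...,0]<25)&(X[...,2]>135)&(X[...,0]>450)&(abs(X[...,1])<150)
P=X[m]; print(m.sum(),cv2.minAreaRect(P[:,:2].astype(np.float32)),np.percentile(P[:,2],[2,50,98]))
"
```

```text
t 5.15 p [423.9  -8.7 195.2] x [-0.003  0.005 -1.   ] z [-0.149  0.989  0.005] jawyaw 98.6 F [ 0.3 -0.1 -2.8] gap 15.4 q [-0.11  0.05  1.89  0.    1.21 -1.83]
583 ((537.12744140625, 8.67136001586914), (75.09756469726562, 75.01542663574219), 8.810839653015137) [159.00344148 162.91432046 188.95662859]
```

View pics/t2.png

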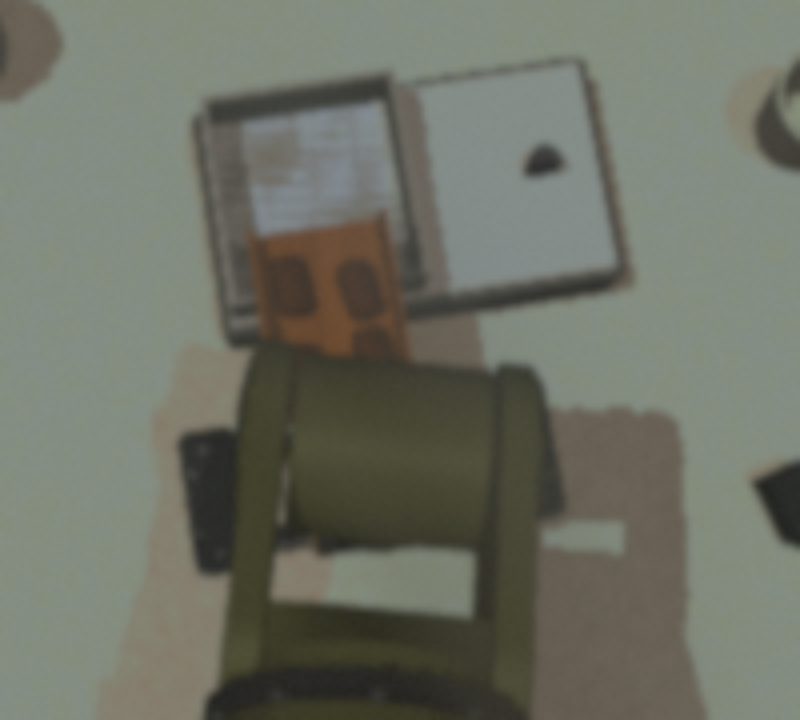

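The top view shows the tray lip over the robot-side half of the hopper, laterally centred, with all four nuts still aboard. I'll tilt now.

Emit:
jog_arm([
  [[3.7, 1.5, 10, -0.7, 5, 0], [5.2, 1.8, 10, -0.7, 5, 0], [6.2, 1, 9.5, -0.7, 5, 0], [7.1, 1, 9, -0.7, 5, 0], [0, 0, 0, 0, 0, 0]],
])

```text
clock: 5.7
eef_pos: [446.1, -0.8, 236.0]
eef_rot: [1.554, 1.203, -3.012]
wrist_force: [-0.8, -0.7, -2.3]
finger_gap: 15.6
```

```bash
cat > lip.py <<'E'
from h import *
s,M=st(); x=-M[:,0]; # tray z=-tool x ; tray y=tool z ; tray x = y cross z
ty=M[:,2]; tz=-M[:,0]; tx=np.cross(ty,tz)
lip=s['eef_pos']+157*tx-38*tz; h=lip-np.array([610,16.3,70]); u=np.array([.9895,.1444]); v=np.array([-.1444,.9895])
print('tilt',np.degrees(np.arcsin(-tx[2])).round(1),'lip',lip.round(1),'rel hopper x',(h[:2]@u).round(1),'y',(h[:2]@v).round(1))
E
python3 lip.py
```

```text
t 5.7 p [446.1  -0.8 236. ] x [-0.356 -0.047 -0.933] z [-0.145  0.989  0.006] jawyaw 98.3 F [-0.8 -0.7 -2.3] gap 15.6 q [-0.05  0.27  1.57 -0.06  1.66 -1.76]
tilt 21.0 lip [577.5  18.9 144.1] rel hopper x -31.8 y 7.3
```

Emit:
jog_arm([
  [[8.2, 0, 8, -0.7, 5, 0], [9, 0, 7, -0.7, 5, 0], [10, 0.5, 6, -0.7, 5, 0], [10.8, 1, 5.5, -0.7, 5, 0], [11.5, 1.5, 4.5, -0.7, 5, 0]],
])

```text
clock: 6.2
eef_pos: [495.3, 4.1, 268.7]
eef_rot: [1.564, 0.76, -3.004]
wrist_force: [0.3, -0.3, -2.8]
finger_gap: 15.6
```

```bash
python3 lip.py
```

```text
t 6.2 p [495.3   4.1 268.7] x [-0.718 -0.099 -0.689] z [-0.142  0.99   0.005] jawyaw 98.2 F [ 0.3 -0.3 -2.8] gap 15.6 q [-0.01  0.61  1.15 -0.13  2.18 -1.76]
tilt 46.4 lip [575.1  16.3 128.7] rel hopper x -34.6 y 5.0
```

Emit:
jog_arm([
  [[13, 1.5, 3, -0.7, 5, 0], [14, 1.5, 2, -0.7, 5, 0], [9, 1, 1, -0.4, 3, 0], [0, 0, 0, 0, 0, 0], [0, 0, 0, 0, 0, 0]],
])

```text
clock: 6.7
eef_pos: [532.6, 9.8, 271.8]
eef_rot: [1.566, 0.528, -3.0]
wrist_force: [-1.1, -0.7, -1.3]
finger_gap: 16.0
```

```bash
python3 lip.py; python3 -c "
from h import *
a=cam('top')[0]; b=cam('scene')[0]
o=np.hstack([cv2.resize(a[160:270,230:370],None,fx=2.85,fy=2.85),cv2.resize(b[160:280,180:320],None,fx=2.85,fy=2.85)[:313]])
cv2.imwrite('pics/tip.png',np.clip(o*1.7,0,255).astype(np.uint8)); print(o.shape)"
```

```text
t 6.7 p [532.6   9.8 271.8] x [-0.855 -0.121 -0.504] z [-0.143  0.99   0.004] jawyaw 98.2 F [-1.1 -0.7 -1.3] gap 16.0 q [ 0.01  0.83  0.9  -0.18  2.45 -1.79]
tilt 59.7 lip [578.3  17.2 117. ] rel hopper x -31.3 y 5.4Traceback (most recent call last):
  File "<string>", line 4, in <module>
    o=np.hstack([cv2.resize(a[160:270,230:370],None,fx=2.85,fy=2.85),cv2.resize(b[160:280,180:320],None,fx=2.85,fy=2.85)[:313]])
    return _nx.concatenate(arrs, 1, dtype=dtype, casting=casting)
           ~~~~~~~~~~~~~~~^^^^^^^^^^^^^^^^^^^^^^^^^^^^^^^^^^^^^^^
ValueError: all the input array dimensions except for the concatenation axis must match exactly, but along dimension 0, the array at index 0 has size 314 and the array at index 1 has size 313
```

```bash
python3 -c "
from h import *
a=cam('top')[0]; b=cam('scene')[0]
o=np.hstack([cv2.resize(a[160:270,230:370],(400,314)),cv2.resize(b[160:270,180:320],(400,314))])
cv2.imwrite('pics/tip.png',np.clip(o*1.7,0,255).astype(np.uint8))"
```

```text
(no output)
```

View pics/tip.png

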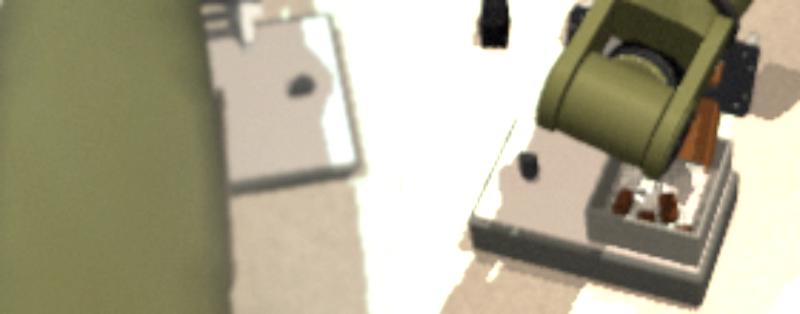

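All four nuts lie in the hopper against the far wall, at about (622,203), (646,217), (668,208) and (686,228) in the right panel. I'll level the tray and carry it back.

Emit:
jog_arm([
  [[-10, -1.5, 8, 1.2, -7, 0], [-15, -2, 5, 1.2, -8, 0], [-18, -2, 0, 1.2, -8, 0], [-18, -2, -5, 1.2, -8, 0], [-18, -2, -5, 1.2, -8, 0]],
])

```text
clock: 7.4
eef_pos: [451.7, 0.3, 272.7]
eef_rot: [1.543, 1.239, -3.02]
wrist_force: [0.3, -0.9, -1.1]
finger_gap: 15.8
```

Emit:
jog_arm([
  [[-18, 0, -10, 1.2, -8, 0], [-15, 10, -15, 1.2, -8, 0], [-5, 25, -15, 0, 0, -5], [0, 35, -10, 0, 0, -7], [0, 35, 0, 0, 0, -7]],
])

```text
clock: 7.9
eef_pos: [406.6, 104.8, 226.3]
eef_rot: [1.107, 1.552, 2.479]
wrist_force: [1.6, 0.3, -1.9]
finger_gap: 15.4
```

```bash
python3 lip.py
```

```text
t 7.9 p [406.6 104.8 226.3] x [-0.015  0.011 -1.   ] z [0.198 0.98  0.008] jawyaw 78.6 F [ 1.6  0.3 -1.9] gap 15.4 q [ 0.16  0.01  1.85  0.01  1.29 -1.22]
tilt 0.9 lip [559.9  74.3 185.8] rel hopper x -41.2 y 64.6
```

Emit:
jog_arm([
  [[1, 33, 0, 0, 0, -7], [2, 35, 0, 0, 0, -7], [2, 35, 0, 0, 0, -7], [2, 35, -5, 0, 0, -7], [2, 35, -10, 0, 0, -7]],
])

```text
clock: 8.4
eef_pos: [412.7, 284.3, 215.9]
eef_rot: [0.544, 1.549, 1.276]
wrist_force: [1.1, -0.3, -0.9]
finger_gap: 15.8
```

Emit:
jog_arm([
  [[2, 30, -15, 0, 0, -7], [2, 25, -20, 0, 0, -7], [2, 15, -25, 0, 0, -5], [0, 5, -25, 0, 0, 0], [0, 0, -15, 0, 0, 0]],
])

```text
clock: 8.9
eef_pos: [416.7, 366.1, 116.9]
eef_rot: [0.457, 1.537, 0.84]
wrist_force: [0.1, -0.4, -1.3]
finger_gap: 15.6
```

```bash
python3 lip.py
```

```text
t 8.9 p [416.7 366.1 116.9] x [ 0.022  0.025 -0.999] z [0.927 0.374 0.03 ] jawyaw 22.0 F [ 0.1 -0.4 -1.3] gap 15.6 q [0.65 0.4  1.65 0.01 1.06 0.26]
tilt 0.9 lip [476.3 221.5  76.6] rel hopper x -102.6 y 222.4
```

Emit:
jog_arm([
  [[2, 3, -25, -1, 0.9, -2], [0, 0, -20, 0, 0, 0], [0, 0, -10, 0, 0, 0], [0, 0, -5, 0, 0, 0], [0, 0, 0, 0, 0, 0]],
])

```text
clock: 9.4
eef_pos: [417.6, 368.8, 56.7]
eef_rot: [0.44, 1.557, 0.787]
wrist_force: [0.2, -0.2, -1.3]
finger_gap: 15.5
```

```bash
python3 lip.py
```

```text
t 9.4 p [417.6 368.8  56.7] x [ 0.01  0.01 -1.  ] z [0.941 0.339 0.012] jawyaw 19.8 F [ 0.2 -0.2 -1.3] gap 15.5 q [0.66 0.5  1.66 0.   0.96 0.31]
tilt 0.3 lip [471.3 221.5  17.8] rel hopper x -107.7 y 223.1
```

Emit:
jog_arm([
  [[0, 0, -9, 0, 0, 0], [0, 0, -6, 0, 0, 0], [0, 0, -3, 0, 0, 0], [0, 0, -2, 0, 0, 0], [0, 0, 0, 0, 0, 0]],
])

```text
clock: 9.9
eef_pos: [418.7, 369.5, 38.4]
eef_rot: [0.409, 1.552, 0.755]
wrist_force: [-2.0, -3.1, 2.5]
finger_gap: 15.4
```

```bash
python3 lip.py
```

```text
t 9.9 p [418.7 369.5  38.4] x [ 0.013  0.013 -1.   ] z [0.941 0.339 0.017] jawyaw 19.8 F [-2.  -3.1  2.5] gap 15.4 q [0.66 0.53 1.67 0.   0.92 0.31]
tilt 0.4 lip [472.5 222.3  -0.7] rel hopper x -106.3 y 223.7
```

Emit:
jog_arm([
  [[0, 0, 0, 0, 0, 0], [0, 0, 0, 0, 0, 0], [0, 0, 0, 0, 0, 0], [0, 0, 20, 0, 0, 0], [0, 0, 40, 0, 0, 0]],
], gripper=0)

```text
clock: 10.4
eef_pos: [417.3, 368.3, 95.8]
eef_rot: [0.45, 1.559, 0.796]
wrist_force: [0.5, 0.5, 0.8]
finger_gap: 46.8
```

Emit:
jog_arm([
  [[0, 0, 40, 0, 0, 0], [0, -30, 30, 0, 0, -5], [0, -45, 20, 0, 0, -5], [0, -45, 0, 0, 0, -5], [0, -45, 0, 0, 0, -5]],
])

```text
clock: 10.9
eef_pos: [417.6, 202.9, 194.4]
eef_rot: [0.431, 1.549, 0.423]
wrist_force: [0.9, -0.9, -0.6]
finger_gap: 47.3
```

Emit:
jog_arm([
  [[0, -45, 0, 0, 0, -5], [0, -45, 0, 0, 0, -5], [0, -45, 0, 0, 0, -5], [0, -45, 0, 0, 0, -5], [0, -45, 0, 0, 0, -5]],
])

```text
clock: 11.4
eef_pos: [416.2, -30.6, 196.3]
eef_rot: [0.406, 1.543, -0.054]
wrist_force: [0.4, -0.1, -0.7]
finger_gap: 47.1
```

Emit:
jog_arm([
  [[0, -45, 0, 0, 0, -6], [0, -45, 0, 0, 0, -6], [0, -45, 0, 0, 0, -6], [0, -35, 0, 0, 0, -6], [0, 0, 0, 0, 0, -6]],
])

```text
clock: 11.9
eef_pos: [414.3, -212.3, 197.7]
eef_rot: [0.383, 1.538, -0.628]
wrist_force: [-0.3, -0.2, 0.4]
finger_gap: 46.7
```

```bash
python3 lip.py
```

```text
t 11.9 p [ 414.3 -212.3  197.7] x [ 0.026 -0.019 -0.999] z [ 0.531 -0.847  0.03 ] jawyaw -57.9 F [-0.3 -0.2  0.4] gap 46.7 q [-0.55  0.12  1.81 -0.    1.19  0.46]
tilt 0.7 lip [ 282.3 -296.4  157.8] rel hopper x -369.4 y -262.1
```

Emit:
jog_arm([
  [[1, -25, -15, 1.1, 1.5, -4], [2, -25, -15, 0, 0, -3], [1, -20, -10, 0, 0, 0], [0, -5, 0, 0, 0, 0], [0, 0, 0, 0, 0, 0]],
])

```text
clock: 12.4
eef_pos: [418.2, -291.3, 157.2]
eef_rot: [-0.114, 1.569, -1.259]
wrist_force: [0.9, -0.9, 1.1]
finger_gap: 46.9
```

```bash
cat > kn.py <<'E'
from h import *
import sys
s,M=st(); im,d,p=cam("wrist"); cv2.imwrite("pics/%s.png"%sys.argv[1],im); np.savez('kw.npz',im=im,d=d,**{k:np.array(v) for k,v in p.items()})
X=cloud(d,p); g=im.max(2); near=np.hypot(X[...,0]-418,X[...,1]+293)<60
m=near&(X[...,2]>30)&(X[...,2]<50); P=X[m]; print(m.sum(),P[:,2].mean()); print(cv2.minAreaRect(P[:,:2].astype(np.float32)),P.mean(0))
mm=m.astype(np.uint8); cs=max(cv2.findContours(mm,0,1)[0],key=cv2.contourArea); ap=cv2.approxPolyDP(cs,4,True)[:,0]
for a in ap: print(a,ray(*a,40,p)[:2].round(1))
E
python3 kn.py w3
```

```text
t 12.4 p [ 418.2 -291.3  157.2] x [ 0.    -0.001 -1.   ] z [ 0.413 -0.911  0.001] jawyaw -65.6 F [ 0.9 -0.9  1.1] gap 46.9 q [-0.68  0.28  1.71 -0.    1.15  0.47]
2377 41.11073293288025
((416.1922912597656, -300.5226745605469), (59.52655792236328, 30.975412368774414), 24.19666862487793) [ 420.58778555 -298.34212097   41.11073293]
[275 178] [ 438.7 -274.5]
[274 232] [ 396.4 -292.4]
[293 249] [ 389.2 -313.3]
[310 233] [ 408.1 -320.3]
[312 181] [ 448.8 -302.8]
```

View pics/w3.png

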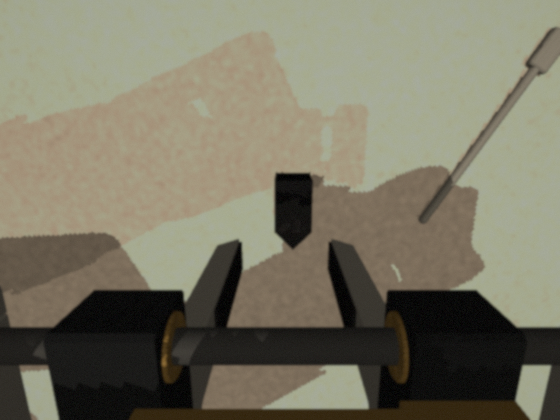

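The wrist view shows the knob at (293,205) between the fingers with its nose pointing down in the image. The rectangle is 59.5 x 31 mm, so the pose is clean.

Emit:
jog_arm([
  [[5, -6, -20, 0, 0, 0], [0, 0, -35, 0, 0, 0], [0, 0, -30, 0, 0, 0], [0, 0, -10, 0, 0, 0], [0, 0, 0, 0, 0, 0]],
])

```text
clock: 12.95
eef_pos: [425.5, -293.9, 64.7]
eef_rot: [0.43, 1.562, -0.71]
wrist_force: [0.4, -0.3, -0.4]
finger_gap: 47.3
```

```bash
python3 kn.py w4
```

```text
t 12.95 p [ 425.5 -293.9   64.7] x [ 0.007 -0.006 -1.   ] z [ 0.418 -0.908  0.008] jawyaw -65.3 F [ 0.4 -0.3 -0.4] gap 47.3 q [-0.68  0.42  1.77 -0.    0.94  0.46]
4918 41.1079400274594
((424.84906005859375, -296.2745361328125), (57.583946228027344, 55.68657302856445), 68.76509857177734) [ 421.58113258 -297.98237661   41.10794003]
[263 215] [ 440.1 -275.2]
[260 293] [ 395.8 -292.8]
[286 316] [ 388.3 -313.1]
[312 293] [ 408.5 -320.6]
[315 221] [ 449.  -302.9]
[308 215] [ 450.5 -297.9]
```

Emit:
jog_arm([
  [[-1, -3.5, -15, 0.3, 0.4, -0.6], [-1, 0, -13, 0, 0, 0], [0, 0, -9, 0, 0, 0], [0, 0, -3, 0, 0, 0], [0, 0, -1, 0, 0, 0]],
])

```text
clock: 13.5
eef_pos: [425.1, -298.8, 24.5]
eef_rot: [0.36, 1.565, -0.79]
wrist_force: [-0.1, -0.3, 0.4]
finger_gap: 47.1
```

```bash
python3 -c "
from h import *
st()"
```

```text
t 13.5 p [ 425.1 -298.8   24.5] x [ 0.004 -0.004 -1.   ] z [ 0.408 -0.913  0.006] jawyaw -65.9 F [-0.1 -0.3  0.4] gap 47.1 q [-0.68  0.49  1.78 -0.    0.87  0.47]
```

Emit:
jog_arm([
  [[0, 0, -0.5, 0, 0, 0], [0, 0, -0.5, 0, 0, 0], [0, 0, -0.5, 0, 0, 0], [0, 0, -0.5, 0, 0, 0], [0, 0, -0.5, 0, 0, 0]],
], gripper=-1, squeeze=40)

```text
clock: 14.0
eef_pos: [425.3, -298.9, 23.6]
eef_rot: [0.376, 1.564, -0.775]
wrist_force: [-2.5, 1.5, 5.4]
finger_gap: 30.8
```

```bash
python3 -c "
from h import *
st()"
```

```text
t 14.0 p [ 425.3 -298.9   23.6] x [ 0.005 -0.005 -1.   ] z [ 0.408 -0.913  0.006] jawyaw -65.9 F [-2.5  1.5  5.4] gap 30.8 q [-0.68  0.49  1.78 -0.    0.86  0.47]
```

Emit:
jog_arm([
  [[0, 0, 15, 0, 0, 0], [0, 0, 35, 0, 0, 0], [0, 0, 45, 0, 0, 0], [10, 10, 40, 0, 0, -2], [20, 18, 15, 0, 0, -2]],
])

```text
clock: 14.5
eef_pos: [452.8, -270.2, 177.6]
eef_rot: [0.346, 1.569, -0.879]
wrist_force: [0.1, -0.1, -0.6]
finger_gap: 31.0
```

Emit:
jog_arm([
  [[35, 28, 0, 0, 0, -3], [35, 28, 0, 0, 0, -3], [30, 28, 0, 0, 0, -3], [20, 20, 0, 0, 0, -2], [0, 0, 0, 0, 0, 0]],
])

```text
clock: 15.0
eef_pos: [579.2, -160.7, 182.9]
eef_rot: [0.782, 1.56, -0.645]
wrist_force: [-0.6, -0.3, -0.7]
finger_gap: 30.8
```

```bash
cat > sh.py <<'E'
from h import *
import sys
s,M=st(); im,d,p=cam("wrist"); cv2.imwrite("pics/%s.png"%sys.argv[1],np.clip(im*1.6,0,255).astype(np.uint8)); np.savez('sw.npz',im=im,d=d,**{k:np.array(v) for k,v in p.items()})
X=cloud(d,p); near=np.hypot(X[...,0]-631,X[...,1]+129)<30
m=near&(X[...,2]>96)&(X[...,2]<108); P=X[m]; print('shaft',m.sum())
if m.sum()>10: print(P.mean(0).round(1),P.min(0).round(1),P.max(0).round(1),cv2.minAreaRect(P[:,:2].astype(np.float32)))
# knob in hand
k=(np.hypot(X[...,0]-s['eef_pos'][0],X[...,1]-s['eef_pos'][1])<50)&(abs(X[...,2]-s['eef_pos'][2]-16)<6); P=X[k]; print('knob',k.sum(),P[:,2].mean() if k.any() else '')
if k.sum()>10:
    q=(P-s['eef_pos']); jx=M[:,2]; kx=np.cross(jx,[0,0,1]); print('along kx',np.percentile(q@kx,[0,1,50,99,100]).round(1),'jaw',np.percentile(q@jx,[0,1,50,99,100]).round(1))
E
python3 sh.py w5
```

```text
t 15.0 p [ 579.2 -160.7  182.9] x [ 0.009 -0.007 -1.   ] z [ 0.144 -0.99   0.008] jawyaw -81.7 F [-0.6 -0.3 -0.7] gap 30.8 q [-0.33  0.44  1.43 -0.    1.26  1.1 ]
shaft 464
[ 634.7 -131.8  102.7] [ 627.8 -142.    96.7] [ 641.6 -122.   105.4] ((635.199951171875, -131.53909301757812), (12.20620059967041, 19.934040069580078), 8.119772911071777)
knob 6782 200.32639663795288
along kx [-21.2 -20.8  -4.2  20.5  21.4] jaw [-26.8 -23.9   0.5  25.3  28.2]
```

View pics/w5.png

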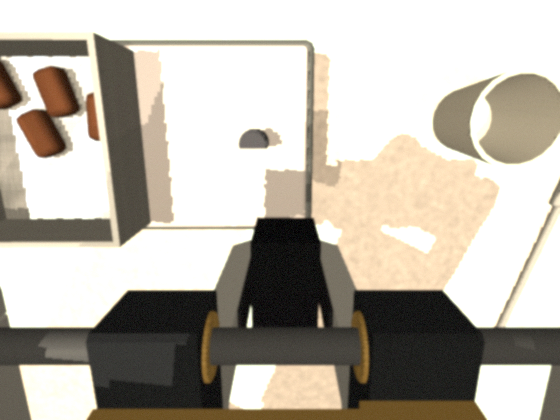

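The wrist view shows all four nuts in the hopper at upper left. The shaft's D is at (254,140) with its flat facing down toward the robot, and the knob is held at (285,260).

```bash
python3 - <<'E'
from h import *
s,M=st(); p=dict(np.load('sw.npz')); im=p['im']; d=p['d']; X=cloud(d,p); g=im.max(2); print(g[230:260:10,240:330:6])
jx=M[:,2]; kx=np.cross(jx,[0,0,1])
q=X-s['eef_pos']; a=q@kx; j=q@jx
for r in (225,235,245,260,275):
    c=np.nonzero((g[r]<28)&(np.arange(560)>235)&(np.arange(560)<335))[0]
    if len(c): print(r,c[0],c[-1],'kx',a[r,c[len(c)//2]].round(1),'jaw',j[r,c[0]].round(1),j[r,c[-1]].round(1),'z',X[r,c[len(c)//2],2].round(1))
E
```

```text
t 15.05 p [ 578.3 -161.7  182.9] x [ 0.009 -0.007 -1.   ] z [ 0.144 -0.99   0.008] jawyaw -81.7 F [-0.2  0.6 -1.3] gap 31.2 q [-0.33  0.44  1.43 -0.    1.26  1.1 ]
[[193 193 178  10   8   7  10  11   4   2  11  10   7 194 213]
 [207 180  36  10   9  10  11  13  12   7   6  13  12  21 181]
 [ 75  74  17  12  13  10  10  11  11  14  11  14  19  16  73]]
225 257 313 kx -21.5 jaw -14.2 14.4 z 174.0
235 254 316 kx -21.8 jaw -14.3 14.5 z 190.8
245 251 319 kx -20.5 jaw -14.9 14.9 z 200.5
260 251 319 kx -13.5 jaw -15.0 15.0 z 200.8
275 247 323 kx -6.3 jaw -16.3 16.4 z 200.8
```

Emit:
jog_arm([
  [[20, 10, 0, 0.1, 0.2, 0], [18, 9, -3, 0, 0, 0], [10, 6, -3, 0, 0, 0], [4, 3, -2, 0, 0, 0], [0, 0, 0, 0, 0, 0]],
])

```text
clock: 15.55
eef_pos: [629.5, -136.2, 174.8]
eef_rot: [0.47, 1.564, -0.957]
wrist_force: [-1.1, -0.2, -0.1]
finger_gap: 30.7
```

```bash
python3 sh.py w6
```

```text
t 15.55 p [ 629.5 -136.2  174.8] x [ 0.004 -0.006 -1.   ] z [ 0.143 -0.99   0.006] jawyaw -81.8 F [-1.1 -0.2 -0.1] gap 30.7 q [-0.27  0.55  1.29 -0.    1.3   1.16]
shaft 244
[ 638.2 -131.1  101.5] [ 633.4 -141.3   96.1] [ 641.9 -122.1  105.2] ((638.0142822265625, -131.33665466308594), (7.5085272789001465, 19.200624465942383), 5.53999137878418)
knob 6785 192.15413299000954
along kx [-21.3 -20.9  -4.4  20.4  21.5] jaw [-26.7 -23.9   0.5  25.5  28.3]
```

Emit:
jog_arm([
  [[3, 4.3, -15, 0, 0, 0], [0, 0, -12, 0, 0, 0], [0, 0, -7, 0, 0, 0], [0, 0, -3, 0, 0, 0], [0, 0, 0, 0, 0, 0]],
])

```text
clock: 16.1
eef_pos: [630.7, -133.1, 134.2]
eef_rot: [0.312, 1.564, -1.117]
wrist_force: [0.1, -0.2, -0.4]
finger_gap: 30.8
```

```bash
python3 -c "
from h import *
st()"
```

```text
t 16.1 p [ 630.7 -133.1  134.2] x [ 0.003 -0.006 -1.   ] z [ 0.142 -0.99   0.006] jawyaw -81.9 F [ 0.1 -0.2 -0.4] gap 30.8 q [-0.26  0.59  1.33 -0.01  1.22  1.17]
```

Underside is about 8 mm above the shaft top. I'll correct x/y and go down slowly.

Emit:
jog_arm([
  [[1.6, 1.2, 0, 0, 0, 0.2], [0, 0, -2, 0, 0, 0], [0, 0, -3, 0, 0, 0], [0, 0, 0, 0, 0, 0]],
])

```text
clock: 16.5
eef_pos: [632.8, -131.9, 129.7]
eef_rot: [0.465, 1.563, -0.96]
wrist_force: [-0.2, -0.5, -0.2]
finger_gap: 30.8
```

```bash
python3 -c "
from h import *
st()"
```

```text
t 16.5 p [ 632.8 -131.9  129.7] x [ 0.004 -0.006 -1.   ] z [ 0.145 -0.989  0.007] jawyaw -81.6 F [-0.2 -0.5 -0.2] gap 30.8 q [-0.26  0.59  1.33 -0.01  1.22  1.17]
```

Emit:
jog_arm([
  [[-0.4, 0, -2.5, 0, 0, 0], [0, 0, -3, 0, 0, 0], [0, 0, -3, 0, 0, 0], [0, 0, -2, 0, 0, 0], [0, 0, 0, 0, 0, 0]],
])

```text
clock: 17.0
eef_pos: [632.4, -131.9, 118.4]
eef_rot: [0.476, 1.563, -0.949]
wrist_force: [0.6, -0.7, 0.1]
finger_gap: 30.7
```

```bash
python3 -c "
from h import *
st()"
```

```text
t 17.0 p [ 632.4 -131.9  118.4] x [ 0.004 -0.006 -1.   ] z [ 0.145 -0.989  0.007] jawyaw -81.6 F [ 0.6 -0.7  0.1] gap 30.7 q [-0.26  0.6   1.34 -0.01  1.19  1.17]
```

Emit:
jog_arm([
  [[0, 0, -3, 0, 0, 0], [0, 0, -3, 0, 0, 0], [0, 0, -2, 0, 0, 0], [0, 0, -2, 0, 0, 0], [0, 0, 0, 0, 0, 0]],
])

```text
clock: 17.5
eef_pos: [632.5, -132.0, 107.7]
eef_rot: [0.514, 1.563, -0.911]
wrist_force: [-0.5, 0.1, -0.2]
finger_gap: 30.7
```

Emit:
jog_arm([
  [[0, 0, -2, 0, 0, 0], [0, 0, -2, 0, 0, 0], [0, 0, 0, 0, 0, 0]],
], squeeze=55)

```text
clock: 17.8
eef_pos: [632.7, -132.0, 104.4]
eef_rot: [0.577, 1.562, -0.848]
wrist_force: [-2.8, 0.7, 4.3]
finger_gap: 30.7
```

```bash
python3 -c "
from h import *
st()"
```

```text
t 17.8 p [ 632.7 -132.   104.4] x [ 0.006 -0.006 -1.   ] z [ 0.145 -0.989  0.007] jawyaw -81.6 F [-2.8  0.7  4.3] gap 30.7 q [-0.26  0.62  1.35 -0.01  1.17  1.17]
```

Emit:
jog_arm([
  [[0, 0, -2, 0, 0, 0], [0, 0, -1.5, 0, 0, 0], [0, 0, -1, 0, 0, 0]],
])

```text
clock: 18.1
eef_pos: [632.8, -132.0, 101.3]
eef_rot: [0.63, 1.561, -0.795]
wrist_force: [-4.1, 1.0, 6.5]
finger_gap: 30.7
```

```bash
python3 -c "
from h import *
for i in range(4): st(); cam('top')"
```

```text
t 18.1 p [ 632.8 -132.   101.3] x [ 0.007 -0.007 -1.   ] z [ 0.145 -0.989  0.008] jawyaw -81.6 F [-4.1  1.   6.5] gap 30.7 q [-0.26  0.62  1.35 -0.01  1.16  1.17]
t 18.15 p [ 632.8 -132.   101.2] x [ 0.007 -0.007 -1.   ] z [ 0.145 -0.989  0.008] jawyaw -81.6 F [-3.5  1.1  6.2] gap 30.8 q [-0.26  0.62  1.35 -0.01  1.16  1.17]
t 18.2 p [ 632.9 -132.   101.3] x [ 0.007 -0.007 -1.   ] z [ 0.145 -0.989  0.008] jawyaw -81.6 F [-4.5  0.7  6.3] gap 30.6 q [-0.26  0.62  1.35 -0.01  1.16  1.17]
t 18.25 p [ 632.8 -132.1  101.4] x [ 0.007 -0.007 -1.   ] z [ 0.145 -0.989  0.008] jawyaw -81.6 F [-5.4  0.7  6.1] gap 30.9 q [-0.26  0.62  1.35 -0.01  1.16  1.17]
```

Emit:
jog_arm([
  [[-0.3, 0, -1.5, 0, 0, 0], [-0.2, 0, -1.3, 0, 0, 0], [-0.2, 0, -1, 0, 0, 0]],
])

```text
clock: 18.6
eef_pos: [632.8, -132.1, 99.8]
eef_rot: [0.764, 1.559, -0.661]
wrist_force: [-4.2, 0.6, 7.9]
finger_gap: 31.0
```

```bash
python3 -c "
from h import *
for i in range(5): st(); cam('top')"
```

```text
t 18.6 p [ 632.8 -132.1   99.8] x [ 0.009 -0.007 -1.   ] z [ 0.145 -0.989  0.009] jawyaw -81.6 F [-4.2  0.6  7.9] gap 31.0 q [-0.26  0.62  1.35 -0.01  1.15  1.17]
t 18.65 p [ 632.8 -132.1   99.8] x [ 0.009 -0.007 -1.   ] z [ 0.145 -0.989  0.009] jawyaw -81.6 F [-3.   1.2  8.6] gap 30.5 q [-0.26  0.62  1.35 -0.01  1.15  1.17]
t 18.7 p [ 632.8 -132.    99.8] x [ 0.009 -0.007 -1.   ] z [ 0.145 -0.989  0.009] jawyaw -81.6 F [-3.2  0.6  8.4] gap 30.6 q [-0.26  0.62  1.35 -0.01  1.15  1.17]
t 18.75 p [ 632.8 -132.1   99.9] x [ 0.009 -0.007 -1.   ] z [ 0.145 -0.989  0.009] jawyaw -81.6 F [-3.7  1.1  7.3] gap 30.6 q [-0.26  0.62  1.35 -0.01  1.15  1.17]
t 18.8 p [ 632.8 -132.    99.8] x [ 0.009 -0.007 -1.   ] z [ 0.146 -0.989  0.009] jawyaw -81.6 F [-3.6  1.4  7.9] gap 30.7 q [-0.26  0.62  1.35 -0.01  1.15  1.17]
```

Emit:
jog_arm([
  [[0, 0, -1, 0, 0, 0], [0, 0, -1, 0, 0, 0]],
])

```text
clock: 19.05
eef_pos: [632.9, -132.1, 99.5]
eef_rot: [0.788, 1.558, -0.637]
wrist_force: [-6.8, 1.6, 11.7]
finger_gap: 30.8
```

```bash
python3 sh.py w7; python3 -c "
from h import *
F=[]
for i in range(8): F.append(manip.read_state()['wrist_force']); b=cam('scene')[0]
print(np.mean(F,0)); st(); a=cam('top')[0]; w=cv2.imread('pics/w7.png')
o=np.zeros((600,800,3),np.uint8); o[:300,:400]=cv2.resize(w,(400,300)); o[:300,400:]=cv2.resize(a,(400,300)); o[300:,:400]=cv2.resize(b[140:290,170:370],(400,300)); o[300:,400:]=cv2.resize(b,(400,300))
cv2.imwrite('pics/fin.png',o)"
```

```text
t 19.05 p [ 632.9 -132.1   99.5] x [ 0.01  -0.008 -1.   ] z [ 0.146 -0.989  0.009] jawyaw -81.6 F [-6.8  1.6 11.7] gap 30.8 q [-0.26  0.62  1.35 -0.01  1.15  1.17]
shaft 840
[ 648.8 -128.5  102.3] [ 638.2 -155.1   96. ] [ 655.7 -104.4  108. ] ((647.0805053710938, -129.0302276611328), (13.47697639465332, 51.187225341796875), 8.510313987731934)
knob 6770 116.90895151550853
along kx [-21.2 -20.7  -4.1  20.5  21.6] jaw [-26.8 -23.7   0.5  25.3  28.2]
[-5.55237212  0.97951053  9.74086898]
t 19.5 p [ 632.9 -132.1   99.5] x [ 0.01  -0.008 -1.   ] z [ 0.145 -0.989  0.009] jawyaw -81.6 F [-6.2  1.3  9.9] gap 30.7 q [-0.26  0.62  1.35 -0.01  1.15  1.17]
```

View pics/fin.png

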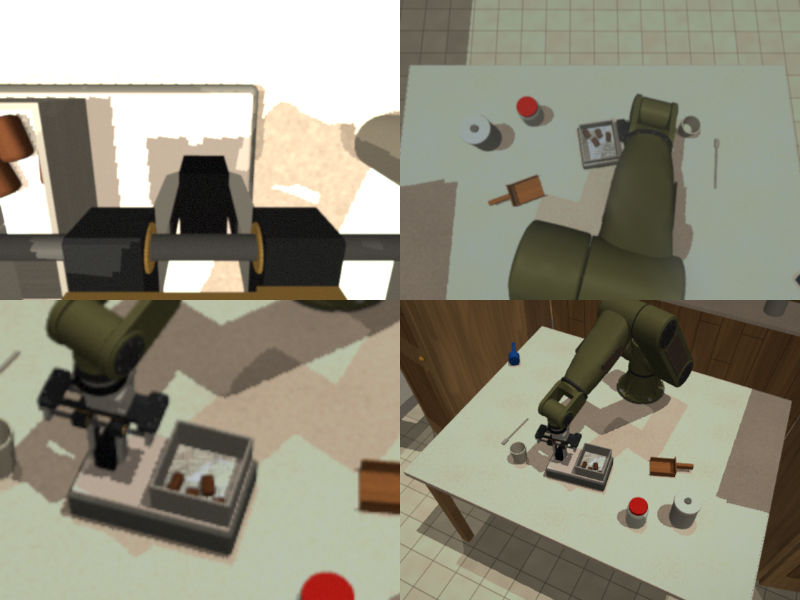

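The final view shows the tray upright, four nuts in the hopper, the knob on the shaft, and the other items untouched. The force of about 10 N means the stem is just on its stop, so I'll ease off a little.

Emit:
jog_arm([
  [[-0.2, 0, -0.7, 0, 0, 0]],
])

```text
clock: 19.65
eef_pos: [632.8, -132.1, 99.6]
eef_rot: [0.804, 1.558, -0.62]
wrist_force: [-3.2, 1.4, 8.6]
finger_gap: 30.5
```

```bash
python3 -c "
from h import *
F=[]
for i in range(8): F.append(manip.read_state()['wrist_force']); cam('top')
print(np.mean(F,0)); st()"
```

```text
[-3.77007045  1.45427193  8.8285335 ]
t 20.05 p [ 632.8 -132.    99.6] x [ 0.011 -0.008 -1.   ] z [ 0.146 -0.989  0.009] jawyaw -81.6 F [-3.4  0.7  8.1] gap 30.7 q [-0.26  0.62  1.35 -0.01  1.15  1.17]
```

Spring force is now about 9 N, so the stem is at roughly 7.5 mm of its 8 mm and holding steady. I'll hand in.

```bash
python3 -c "
from h import *
print(manip.sign_off())"
```

```text
the job is handed in; nothing more can be done
None
```

The job is done and handed in at about 20 s on the clock. All four nuts are in the hopper, and the empty tray is back upright on the shelf close to where it started. The knob is on the D-shaft with its nose on the flat's side, still gripped and pressed.

**Last checks:**
- **Press:** the steady push read 8.8 N, which puts the stem at about 7 to 8 mm of its 8 mm, estimated from force and height because it can't be read directly. An earlier press read about 10 N, on the stop, so I eased it back a little.
- **Knob:** it had not slipped in the grip, and it is turned to about 0.1° of the direction I measured for the flat.
- **Side force:** about 4 N of sideways load remained on the knob, and I did not remove it.
- **Other items:** the jar, cup, canister and straw looked untouched in the last picture. I checked that by eye and did not measure them.
- **Disagreement:** the top and wrist cameras differed by about 7 mm on the knob's position. I went with the wrist camera, and the knob went onto the shaft without resistance.

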